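# Register a laminate blank in the drill jig and clamp it

### The arm

A 6-joint arm with a two-finger parallel gripper is mounted at the origin on a cart in front of the work surface, level with it; the furniture and walls round the work are solid. World frame = base frame: x ahead of the robot, y to its left, z up, the work surface at z = 0. Lengths are in mm, angles in degrees, forces in N, time in s.
With the tool pointing down it reaches from about 350 to 850 mm from the base axis. Payload 8.1 kg.
Tool frame: the origin (TCP) lies between the finger pads; the fingertips stand 25 mm ahead of it and the grasp point (between the pads) lies 6 mm ahead of it (r.tcp_to_tips is the distance from the TCP to the fingertips, in mm); z points along the fingers, y is the line along which they close (so a half turn about z gives the same grasp; the last joint's range is limited). The gripper opens to 85 mm and grips with 20 to 120 N. Pads are 22 mm wide; open, the fingers measure 114 mm over their backs; the gripper's body (76 mm by 85 mm) begins 54 mm behind the grasp point. The pads swing forward as they close: fully open they stand 13 mm farther back than shut.
Start: joints at [-70.21, 7.471, 85.268, -0, 87.261, -4.893], TCP at [250.579, -545.175, 256.292] pointing down, gripper open.
Joint ranges: [-169.43, 169.43], [-51.17, 129.36], [1.28, 143.12], [-76.62, 256.62], [0, 156.53], [-152.29, 152.29]. Speed limits (degrees/s): [136.94, 136.94, 159.86, 180, 180, 180].

### API

Orientations are given as [roll, pitch, yaw] about the fixed x, y, z axes, in that order (R = Rz(yaw) Ry(pitch) Rx(roll)).
In Python, from bench import r gives the robot as it stands.
- The arm moves only by the tool apply_moves, never from a script. Its arguments are lists of equal length, an entry for each row: "angular": the turn, a rotation vector about the world's x, y, z in units of 8 degrees (1.0 is 8 degrees), a list of three; "travel": the shift along the world's x, y, z in units of 40 mm (1.0 is 40 mm), a list of three; "jaw": the opening, from 0 (shut) to 1 (fully open). A call has 1 to 20 rows; each row shifts and turns the commanded pose from where the row before left it; what a row does not reach is not made up. A row lasts 1/8 s, in which the tool goes at most 62.5 mm and 10.7 degrees, less where a joint would pass 70% of its speed; a pose out of reach is approached as far as the arm can. A call is refused whole if a number of a shift passes 1 or a number of a turn 1, either way. A call with a gripper value outside its range is refused whole. The fingers move at their own pace and stop on an object; "force" is the grip in N (left out, the last holds). Time passes only in rows, so rows that do not move let the fingers close. It gives the time, the measured TCP pose, the force, the opening and the grip force at its end, in the units of the state.
- r.sense(): the state, without advancing time (a new reading comes with each control period).
- r.snapshot(name): name is "side" or "top"; returns a dict with "color" (480x640x3 uint8, red, green, blue), "fx", "fy", "cx", "cy" (pixels), "R" (3x3) and "t" (3): a world point X has camera coordinates R X + t. Camera axes: x right, y down, z forward; pixel columns grow to the right and rows downward; lengths in mm; the calibration is good to about 2 mm. A picture is of the moment at which its call begins. There is no depth.
- r.hand_in(): hands the job in; it is judged then, once.
The state is a dict: "time": time; "joint_pos": joint angles; "qd": joint speeds; "joint_efforts": joint torques, N m; "tool_pos": TCP position; "tcp_rot": TCP orientation; "ft_force": force on the tool from outside, world axes, zero at the start; "wrist_torque": the same for the moment, N m; "finger_gap": finger opening in mm; "grip_force": force on a finger pad.
Only numpy, scipy, OpenCV 4.12 (cv2) and the standard library are available. Lean on these libraries where they do the work, as an engineer would, in place of code of your own. Each camera call takes 0.05 s, during which the arm holds its last target. There are 200 camera calls.

### The job

Set up the carbon laminate blank that lies loose on the drill jig: push it fully home, so that its long edge sits against the pair of stop pins and its short edge against the single end pin. Only then swing the jig's red clamp handle all the way down, so that the clamp pad holds the blank there for drilling. Leave the other things on the bench where they are.

Things in the scene. Friction and masses are not known exactly. Their poses are not given: they have to be found in the camera images.
- drill_jig: Aluminium drill jig fixed to the bench. Origin at bench height (z = 0), right under where the middle of the blank lies when home; axes +x towards the pin pair and the clamp, +y towards the end pin. Plate x -97 to 117, y -110 to 106 mm, its flat top at z = 16. The blank is home with its centre at x = 0, y = 0 and its axes parallel to the jig's
- pin_1 (a point): Top centre of a stop pin of the pair; 10 mm diameter steel, at (50, 45, 30) mm in the jig frame, 14 mm above the plate
- pin_2 (a point): Top centre of the other stop pin of the pair, at (50, -45, 30) mm in the jig frame
- end_pin (a point): Top centre of the single end pin, same size, at (-22, 70, 30) mm in the jig frame
- bush (a point): Top of the steel drill bush in the bush arm, at (18, 47, 44) mm in the jig frame. The fixed arm, 30 mm wide in x, stands on a post beyond y = 76 mm and reaches back over the blank to y = 32 mm; underside at z = 29 mm, so the blank slides under it with 5 mm to spare
- blank: Loose black laminate plate, 90 (its x) x 130 (its y) x 8 mm, 100 to 210 g, a pale strip of tape on top. Origin at the centre of its underside. Starts flat on the jig plate, turned up to 0.25 rad to the jig, its centre 18 to 40 mm short of home in the jig's -x and in its -y. Too wide to grasp flat; slides when pushed at its edges (friction about 1 N)
- jig_clamp: Hold-down toggle clamp on the jig's +x side, in line with the jig's x axis. Origin under its base at (100, 0, 22) mm in the jig frame, axes parallel to the jig's. Arm and red handle both swing in the jig's x-z plane. Open, its arm stands up clear of the blank (top about z = 105 mm) and the handle stands upright behind it
- jig_clamp_handle (a joint): Red handle's angle in rad: about 1.05 open (upright), 0 fully down and locked. It turns about clamp_pivot; to close, push it over towards the jig's +x and then down. Light to move (about 8 N at the grip); it stays where it is left. The linked arm meets the blank in the handle's last few hundredths of a radian, so press it down hard (about 15 N at the grip)
- jig_clamp_arm (a joint): Clamp arm's angle in rad: about 1.25 open, 0 down. It carries a round pad, 14 mm diameter, that comes down at (28, 0) mm in the jig frame, on the blank near its long edge
- clamp_pivot (a point): Pivot of the red handle, at (87, 0, 52) mm in the jig frame
- clamp_grip (a point): A point inside the red grip, 80 mm from the pivot. The grip (16 mm wide, about 14 mm thick) runs from 30 to 103 mm from the pivot; push on it, not on the thin neck below. Seen from the pivot it lies 0.43 rad plus the handle's joint value above the jig's +x direction
- drilled_pile: Bystander: pile of two finished blanks, 90 x 130 x 16 mm, like the loose one but with a small drilled hole, on the bench left of the jig; origin under its middle. Not to be moved
- sanding_block: Bystander: small dark green sanding block, 41 x 20 x 12 mm, on the bench at the far left of the jig. Not to be moved
- mix_cup: Bystander: white mixing cup, 59 mm wide, 50 mm tall, on the bench at the left. Not to be moved
- pin_bar: Bystander: aluminium bar with two guide pins, 49 x 88 x 20 mm, on the bench to the right of the jig. Not to be moved
- marker: Bystander: white marker pen with a green cap, 12 x 124 x 14 mm, lying on the bench to the left of the jig. Not to be moved

How it is judged:
By the outcome, as a careful person would: the job done as asked, in the order asked, and still so for the second after the job is handed in, with the robot touching nothing.
It also fails if it takes over 58 s, if anything falls off the work surface, if the arm or the gripper's body presses on something with over 40 N, if the wrist force passes 120 N, or if a joint passes its speed limit or range.

## Working session

There is one attempt and no reset: what is moved stays moved. The work goes in short steps, Python scripts to look and compute and a tool call to move; the robot and the scene stay as the last step left them, time stands still between calls to the robot, and variables do not carry over. Pictures are saved under pics/ and viewed, at most 10 in all, crops included, and the job is handed in when it is done.

Besides the shell and the picture viewer there is one more tool, called after ">>>" by a JSON object that holds its "name" and its "arguments". apply_moves: Moves the arm, as the interface text tells. Its arguments: {"type":"object","properties":{"angular":{"type":"array"},"travel":{"type":"array"},"jaw":{"type":"array"},"force":{"type":"number"}},"required":["angular","travel","jaw"]}

```bash
mkdir -p pics
python3 - <<'E'
from bench import r
import cv2
for n in("top","side"):
    s=r.snapshot(n); cv2.imwrite(f"pics/{n}0.png",s["color"][:,:,::-1]); print(n,s["fx"],s["cx"],s["cy"],s["R"],s["t"])
print(r.sense())
E
```

```text
top 607.608210847433 319.07151688765816 241.33167511581266 [[-0.00256539 -0.99976895 -0.02134175]
 [-0.99559704  0.00455329 -0.09362586]
 [ 0.0937014   0.0210076  -0.99537869]] [  99.47010148  564.96912122 1401.21539253]
side 616.561062657682 320.3916234740663 240.30039267357262 [[ 0.99996239 -0.00772479 -0.00394294]
 [-0.00646392 -0.3606881  -0.93266409]
 [ 0.00578246  0.9326545  -0.36072447]] [-574.5030311   120.79455912 1235.24591418]
{'time': 0.1, 'joint_pos': array([-7.02101346e+01,  7.51184137e+00,  8.53224136e+01, -2.04281796e-03,
        8.72642301e+01, -4.89558715e+00]), 'qd': array([ 0.00333582, -0.09561561, -0.12586513, -0.03090874,  0.04558097,
       -0.09981363]), 'joint_efforts': array([ 1.37640782e-03, -5.70951927e+01, -5.01941371e+01, -1.77168522e-04,
        8.14499304e-03, -1.15746620e-04]), 'tool_pos': array([ 250.40906503, -544.73628257,  255.34426828]), 'tcp_rot': array([-1.79901700e+02, -6.37185863e-03,  2.46855464e+01]), 'ft_force': array([ 0.16506886, -0.07991114,  0.72258098]), 'wrist_torque': array([ 0.0468212 ,  0.02533231, -0.02413538]), 'grip_force': 0.0, 'finger_gap': 85.55015015467498}
```

View pics/top0.png

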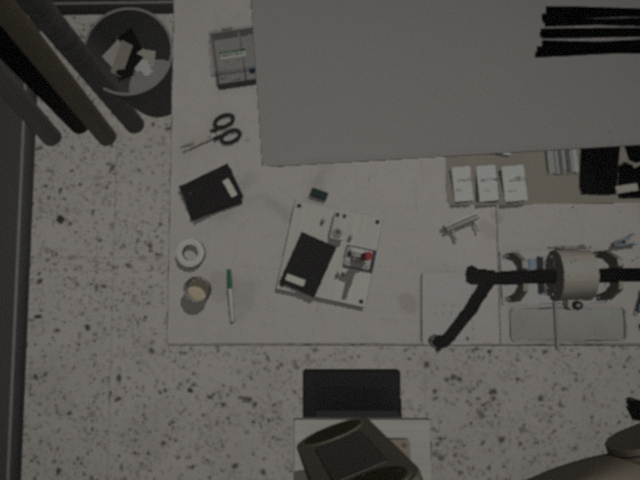

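View pics/side0.png

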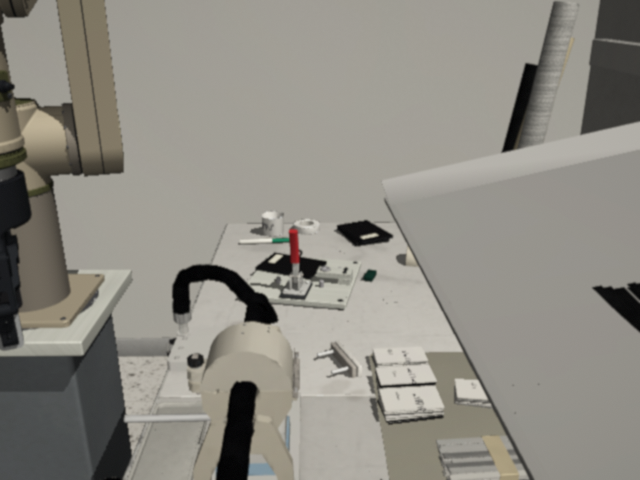

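The top view shows the jig near (330,255), the black blank at (308,265) and the red handle at (367,257). The side view shows the jig at (305,280) with the handle upright. I'll enlarge both for accurate pixel readings.

Run:
```python
import cv2,numpy as np
def crop(f,o,x0,y0,w,h,k):
    a=cv2.imread(f)[y0:y0+h,x0:x0+w]; a=cv2.resize(a,None,fx=k,fy=k,interpolation=cv2.INTER_CUBIC)
    a=cv2.convertScaleAbs(a,alpha=1.5,beta=15)
    for i in range(0,w,10): cv2.putText(a,str(x0+i),(i*k,8),0,.3,(0,0,255),1); cv2.line(a,(i*k,10),(i*k,14),(0,0,255),1)
    for i in range(0,h,10): cv2.putText(a,str(y0+i),(0,i*k+3),0,.3,(0,0,255),1); cv2.line(a,(20,i*k),(25,i*k),(0,0,255),1)
    cv2.imwrite(o,a)
crop("pics/top0.png","pics/tc.png",270,190,120,120,5)
crop("pics/side0.png","pics/sc.png",225,215,160,100,5)
```

```text
(no output)
```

View pics/tc.png

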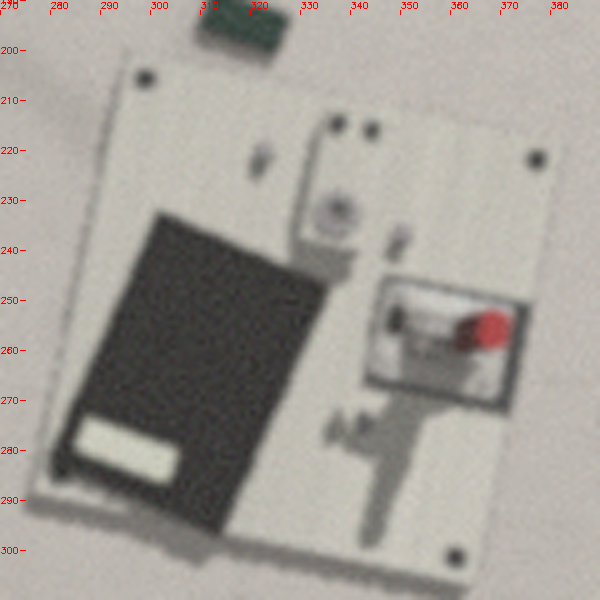

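View pics/sc.png

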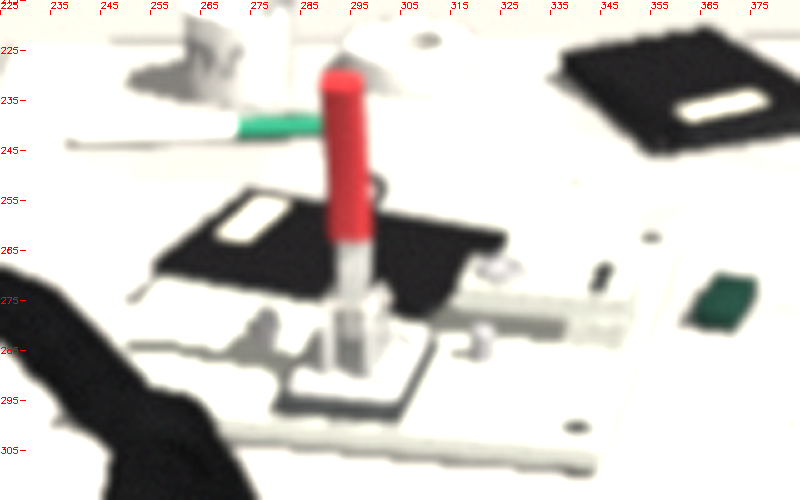

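The enlarged crops give these top-view pixels:
- **Jig:** plate corners (295.5,201), (382,219) and (276,289); bush (337,232); end pin (322,220); pin 1 (349.5,237); handle cap (368.5,255.5).
- **Blank:** corners (301.5,232.5), (335.5,247), (313.5,296) and (281,284).

In the side view: handle cap (293.5,230), pin 1 (321.5,280), end pin (345.5,268.5), bush (325,267).

```bash
cat > h.py <<'E'
import numpy as np
from bench import r
from scipy.optimize import least_squares
def proj(s,X):
    c=np.asarray(X,float)@np.array(s["R"]).T+s["t"]; return np.c_[s["fx"]*c[:,0]/c[:,2]+s["cx"],s["fy"]*c[:,1]/c[:,2]+s["cy"]]
def wld(p,L):
    L=np.atleast_2d(np.asarray(L,float)); c,s=np.cos(p[2]),np.sin(p[2])
    return np.c_[p[0]+c*L[:,0]-s*L[:,1],p[1]+s*L[:,0]+c*L[:,1],L[:,2]]
def fit(obs,p0):  # obs: list of (snap, local pts, pixels)
    f=lambda p:np.concatenate([(proj(s,wld(p,L))-np.array(q)).ravel() for s,L,q in obs])
    o=least_squares(f,p0,loss="soft_l1"); return o.x,f(o.x).reshape(-1,2)
E
python3 - <<'E'
from h import *
T=r.snapshot("top");S=r.snapshot("side")
for s in(T,S): print(-np.array(s["R"]).T@s["t"])
tl=[(-97,106,16),(117,106,16),(-97,-110,16),(18,47,44),(-22,70,30),(50,45,30),(96,0,155)]
tp=[(295.5,201),(382,219),(276,289),(337,232),(322,220),(349.5,237),(368.5,255.5)]
sl=[(96,0,155),(50,45,30),(-22,70,30),(18,47,44)]
sp=[(293.5,230),(321.5,280),(345.5,268.5),(325,267)]
for o in([(T,tl,tp)],[(S,sl,sp)],[(T,tl,tp),(S,sl,sp)]):
    p,e=fit(o,[550,50,-1.6]); print(p.round(3)); print(e.round(1).tolist())
J=p
bl=[(-45,65,24),(45,65,24),(45,-65,24),(-45,-65,24)]
b,e=fit([(T,bl,[(301.5,232.5),(335.5,247),(313.5,296),(281,284)])],[500,60,-1.6]); print("blank",b.round(3),e.round(1).tolist())
d=b[:2]-J[:2];c,s=np.cos(J[2]),np.sin(J[2]); print("in jig",d@[c,s],d@[-s,c],b[2]-J[2])
E
```

```text
[ 431.44092132   67.43848358 1449.75852045]
[  568.11946895 -1112.92641633   555.97894527]
[541.534  83.018  -1.779]
[[-1.0, -0.8], [0.6, -0.9], [-0.5, 0.0], [-0.2, 0.7], [0.1, 0.4], [0.5, -0.1], [0.2, 0.4]]
[548.907  81.618  -1.848]
[[-0.7, -1.9], [0.7, 0.5], [-2.9, -0.5], [2.2, 1.1]]
[542.437  82.68   -1.777]
[[-0.9, -1.1], [0.7, -1.4], [-0.3, -0.2], [-0.0, 0.3], [0.2, 0.0], [0.6, -0.5], [0.3, -0.1], [-0.6, -1.8], [-0.4, -0.1], [-6.3, -1.7], [0.1, 0.4]]
blank [509.869 124.008  -1.967] [[-0.6, -0.2], [0.6, -0.2], [1.4, 2.1], [-1.5, -0.7]]
in jig -33.79569201390792 -40.33024798404834 -0.1901969042309848
```

Run:
```python
from h import *
print(r.tcp_to_tips)
T=r.snapshot("top");S=r.snapshot("side")
for n,a,b in[("nozzle",(437,341),(182,328)),("elbow",(472,275),(262,305)),("hosetop",(486,280),(212,267)),("cyl",(575,275),(245,370)),("slabcorner",(255,0),(385,183)),("slabcorner2",(262,165),(385,183)),("slab3",(262,165),(480,400))]:
    f=lambda X:np.r_[(proj(T,[X])-a)[0],(proj(S,[X])-b)[0]]
    o=least_squares(f,[450,-200,200]); print(n,o.x.round(),o.fun.round(1))
```

```text
25.0
nozzle [ 334. -173.   32.] [-0.1 -0.3 -0.2 -0. ]
elbow [ 481. -240.  109.] [ 0.   0.4  0.3 -0. ]
hosetop [ 430. -256.  183.] [ 2.8 18.7 13.8 -0.3]
cyl [ 478. -456.  130.] [ 0.1  0.9  0.5 -0. ]
slabcorner [899. 249. 220.] [-10.4  74.3  77.9 -22.1]
slabcorner2 [718. 216. 178.] [ 0.1 -1.3 -1.3  0.3]
slab3 [ 948.  285. -467.] [  1.9 -27.1 -22.3   4.9]
```

```bash
cat >> h.py <<'E'
J=np.array([542,82.8,-1.778]); c,s=np.cos(J[2]),np.sin(J[2])
def st():
    q=r.sense(); d=np.array(q["tool_pos"])[:2]-J[:2]; f=q["ft_force"]
    print("t",q["time"],"jig",(d@[c,s]).round(1),(d@[-s,c]).round(1),"z",q["tool_pos"][2].round(1),"rot",np.round(q["tcp_rot"],1),"Fjig",np.round([f[0]*c+f[1]*s,-f[0]*s+f[1]*c,f[2]],1)); return q
def to(x,y,z):
    q=st(); w=wld(J,[(x,y,z)])[0]; d=w-q["tool_pos"]; print("to",w.round(1),"units",(d/40).round(3),"yaw units",((78.1-q["tcp_rot"][2])/8).round(2))
E
python3 -c "
from h import *
to(-112,-55,320);to(-112,-55,45);print(c/40,s/40)"
```

```text
t 0.3 jig 674.3 -156.1 z 255.9 rot [-180.    -0.    24.7] Fjig [ 0.4  0.  -0.3]
to [511.2 203.7 320. ] units [ 6.517 18.718  1.602] yaw units 6.68
t 0.3 jig 674.3 -156.1 z 255.9 rot [-180.    -0.    24.7] Fjig [ 0.4  0.  -0.3]
to [511.2 203.7  45. ] units [ 6.517 18.718 -5.273] yaw units 6.68
-0.005143104858439121 -0.02446525030354482
```

>>> {"name": "apply_moves", "arguments": {"angular": [[0,0,0],[0,0,0],[0,0,0.37],[0,0,0.37],[0,0,0.37],[0,0,0.37],[0,0,0.37],[0,0,0.37],[0,0,0.37],[0,0,0.37],[0,0,0.37],[0,0,0.37],[0,0,0.37],[0,0,0.37],[0,0,0.37],[0,0,0.37],[0,0,0.37],[0,0,0.37],[0,0,0.37],[0,0,0.37]], "travel": [[0,0,0.8],[0,0,0.8],[0.3,0.95,0],[0.3,0.95,0],[0.3,0.95,0],[0.3,0.95,0],[0.3,0.95,0],[0.3,0.95,0],[0.3,0.95,0],[0.3,0.95,0],[0.3,0.95,0],[0.3,0.95,0],[0.3,0.95,0],[0.3,0.95,0],[0.3,0.95,0],[0.3,0.95,0],[0.3,0.95,0],[0.3,0.95,0],[0.3,0.95,0],[0.3,0.95,0]], "jaw": [0,0,0,0,0,0,0,0,0,0,0,0,0,0,0,0,0,0,0,0]}}

```text
time: 2.8
tool_pos: [466.8, 140.2, 320.4]
tcp_rot: [180.0, -0.0, 78.1]
ft_force: [0.4, -0.1, 0.4]
finger_gap: 0.3
grip_force: 0.0
```

```bash
python3 -c "
from h import *
to(-112,-55,45)"
```

```text
t 2.8 jig -40.7 -85.4 z 320.4 rot [180.   -0.   78.1] Fjig [0.  0.4 0.4]
to [511.2 203.7  45. ] units [ 1.11   1.589 -6.885] yaw units 0.0
```

>>> {"name": "apply_moves", "arguments": {"angular": [[0,0,0],[0,0,0],[0,0,0],[0,0,0],[0,0,0],[0,0,0],[0,0,0],[0,0,0],[0,0,0],[0,0,0],[0,0,0]], "travel": [[0.37,0.53,-0.2],[0.37,0.53,-0.6],[0.37,0.53,-0.8],[0,0,-0.8],[0,0,-0.8],[0,0,-0.8],[0,0,-0.8],[0,0,-0.8],[0,0,-0.8],[0,0,-0.45],[0,0,0]], "jaw": [0,0,0,0,0,0,0,0,0,0,0]}}

```text
time: 4.18
tool_pos: [509.9, 202.1, 45.0]
tcp_rot: [-179.8, 0.1, 78.0]
ft_force: [0.5, -0.8, 0.3]
finger_gap: -0.0
grip_force: 0.0
```

Run:
```python
from h import *
import cv2
st()
a=r.snapshot("top")["color"][190:310,260:400,::-1]; a=cv2.resize(a,None,fx=4,fy=4,interpolation=2)
b=r.snapshot("side")["color"][210:320,225:365,::-1]; b=cv2.resize(b,None,fx=4,fy=4,interpolation=2)
h=480; b=cv2.copyMakeBorder(b,0,h-b.shape[0],0,0,0)
z=np.vstack([a,b]) if 0 else np.hstack([a,b]); z=cv2.convertScaleAbs(cv2.resize(z,(800,int(480*800/z.shape[1]))),alpha=1.4,beta=15)
cv2.imwrite("pics/p1.png",z)
```

```text
t 4.175 jig -110.1 -56.0 z 45.0 rot [-1.798e+02  1.000e-01  7.800e+01] Fjig [0.7 0.6 0.3]
```

View pics/p1.png

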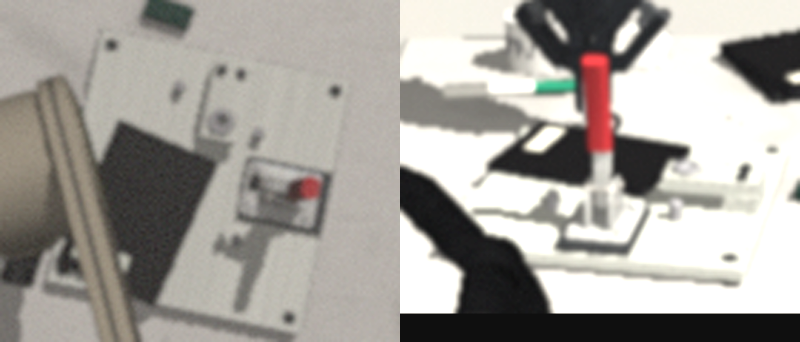

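The tool is down beside the blank's left edge and the blank hasn't moved. Now I'll push along jig +x.

>>> {"name": "apply_moves", "arguments": {"angular": [[0,0,0],[0,0,0],[0,0,0],[0,0,0],[0,0,0],[0,0,0],[0,0,0],[0,0,0],[0,0,0],[0,0,0]], "travel": [[-0.023,-0.11,0],[-0.023,-0.11,0],[-0.023,-0.11,0],[-0.023,-0.11,0],[-0.023,-0.11,0],[-0.023,-0.11,0],[-0.023,-0.11,0],[-0.023,-0.11,0],[-0.023,-0.11,0],[0,0,0]], "jaw": [0,0,0,0,0,0,0,0,0,0]}}

```text
time: 5.52
tool_pos: [502.7, 162.4, 46.3]
tcp_rot: [180.0, 0.0, 77.9]
ft_force: [-0.2, -0.3, 2.4]
finger_gap: 0.3
grip_force: 0.9
```

```bash
cat >> h.py <<'E'
import cv2
def pic(name,k=5):
    a=r.snapshot("top")["color"][190:310,265:395,::-1]; a=cv2.convertScaleAbs(cv2.resize(a,None,fx=k,fy=k,interpolation=2),alpha=1.4,beta=15); cv2.imwrite(f"pics/{name}.png",a)
E
python3 -c "
from h import *
st()
T=r.snapshot('top');cv2.imwrite('pics/t2.png',T['color'][:,:,::-1]);pic('p2')"
```

```text
t 5.525 jig -69.8 -54.8 z 46.3 rot [180.    0.   77.9] Fjig [ 0.3 -0.1  2.4]
```

View pics/p2.png

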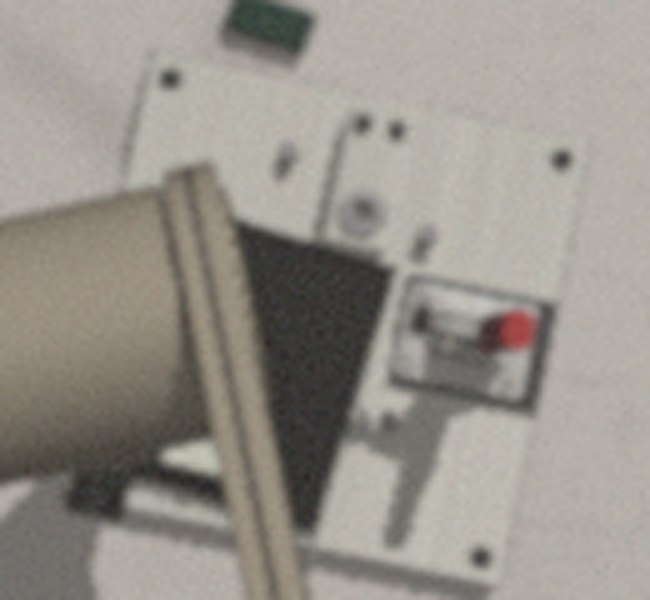

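>>> {"name": "apply_moves", "arguments": {"angular": [[0,0,0],[0,0,0],[0,0,0],[0,0,0],[0,0,0],[0,0,0],[0,0,0],[0,0,0],[0,0,0]], "travel": [[0.1,0.49,0],[-0.49,0.103,0],[-0.49,0.103,0],[-0.49,0.103,0],[-0.49,0.103,-0.05],[-0.13,-0.62,0],[-0.13,-0.62,0],[-0.13,-0.62,0],[0,0,0]], "jaw": [0,0,0,0,0,0,0,0,0]}}

```text
time: 6.75
tool_pos: [412.4, 124.2, 44.1]
tcp_rot: [-180.0, 0.0, 77.9]
ft_force: [-0.1, -0.4, -0.2]
finger_gap: -0.1
grip_force: 0.0
```

```bash
python3 -c "
from h import *
st();pic('p3')"
```

```text
t 6.75 jig -13.9 -135.3 z 44.1 rot [-180.     0.    77.9] Fjig [ 0.4 -0.  -0.2]
```

View pics/p3.png

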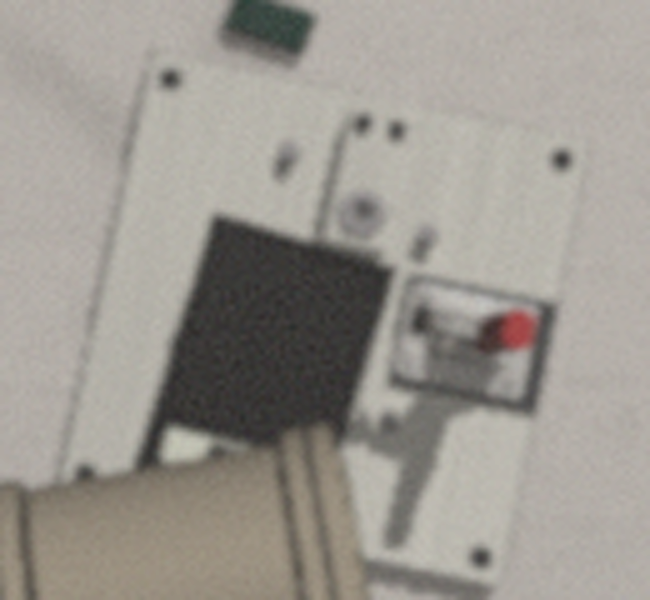

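The blank is nearly square to the jig now: corners at about (308,233) and (343,244), still turned about 0.06 rad. Next I'll push along jig +y.

>>> {"name": "apply_moves", "arguments": {"angular": [[0,0,0],[0,0,0],[0,0,0],[0,0,0],[0,0,0],[0,0,0],[0,0,0],[0,0,0],[0,0,0],[0,0,0],[0,0,0]], "travel": [[0.12,-0.025,0],[0.12,-0.025,0],[0.12,-0.025,0],[0.12,-0.025,0],[0.12,-0.025,0],[0.12,-0.025,0],[0.12,-0.025,0],[0.12,-0.025,0],[0.12,-0.025,0],[0.1,-0.02,0],[0,0,0]], "jaw": [0,0,0,0,0,0,0,0,0,0,0]}}

```text
time: 8.18
tool_pos: [460.4, 114.6, 44.4]
tcp_rot: [180.0, -0.0, 78.0]
ft_force: [0.1, -0.5, -0.5]
finger_gap: -0.3
grip_force: 0.0
```

```bash
python3 -c "
from h import *
st()"
```

```text
t 8.175 jig -14.4 -86.4 z 44.4 rot [180.  -0.  78.] Fjig [ 0.5  0.2 -0.5]
```

>>> {"name": "apply_moves", "arguments": {"angular": [[0,0,0],[0,0,0],[0,0,0]], "travel": [[0.05,-0.01,0],[0.05,-0.01,0],[0,0,0]], "jaw": [0,0,0]}}

```text
time: 8.55
tool_pos: [464.0, 113.9, 44.3]
tcp_rot: [180.0, -0.0, 78.0]
ft_force: [-1.5, 0.3, -0.4]
finger_gap: 0.0
grip_force: 0.4
```

>>> {"name": "apply_moves", "arguments": {"angular": [[0,0,0],[0,0,0],[0,0,0]], "travel": [[0.04,-0.008,0],[0.04,-0.008,0],[0,0,0]], "jaw": [0,0,0]}}

```text
time: 8.93
tool_pos: [467.3, 113.2, 44.3]
tcp_rot: [180.0, -0.0, 78.0]
ft_force: [-0.3, -0.3, 0.1]
finger_gap: 0.3
grip_force: 0.3
```

```bash
python3 -c "
from h import *
st();pic('p4')"
```

```text
t 8.925 jig -14.4 -79.3 z 44.3 rot [180.  -0.  78.] Fjig [ 0.4 -0.2  0.1]
```

View pics/p4.png

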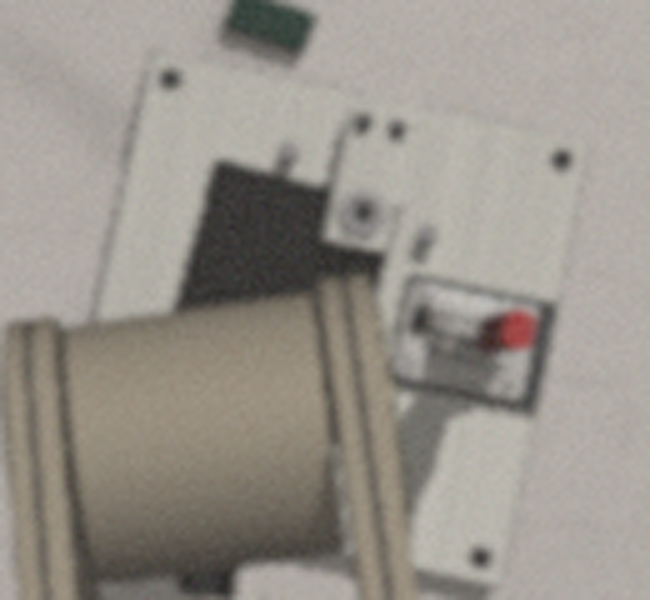

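The blank's top edge, near (285,178) in the crop, is almost at the end pin at (287,160). I'll continue in small steps.

>>> {"name": "apply_moves", "arguments": {"angular": [[0,0,0],[0,0,0],[0,0,0]], "travel": [[0.04,-0.008,0],[0.04,-0.008,0],[0,0,0]], "jaw": [0,0,0]}}

```text
time: 9.35
tool_pos: [470.5, 112.6, 44.3]
tcp_rot: [180.0, -0.0, 78.0]
ft_force: [-0.4, 0.3, 0.9]
finger_gap: -0.0
grip_force: 0.4
```

>>> {"name": "apply_moves", "arguments": {"angular": [[0,0,0],[0,0,0],[0,0,0]], "travel": [[0.03,-0.006,0],[0.03,-0.006,0],[0,0,0]], "jaw": [0,0,0]}}

```text
time: 9.72
tool_pos: [472.9, 112.1, 44.3]
tcp_rot: [180.0, -0.0, 78.0]
ft_force: [-1.6, -0.6, 0.1]
finger_gap: 0.1
grip_force: 0.5
```

>>> {"name": "apply_moves", "arguments": {"angular": [[0,0,0],[0,0,0]], "travel": [[0.03,-0.006,0],[0,0,0]], "jaw": [0,0]}}

```text
time: 9.98
tool_pos: [473.9, 111.9, 44.3]
tcp_rot: [-180.0, 0.0, 78.0]
ft_force: [-2.0, 0.3, 1.0]
finger_gap: 0.2
grip_force: 1.1
```

>>> {"name": "apply_moves", "arguments": {"angular": [[0,0,0],[0,0,0]], "travel": [[0.03,-0.006,0],[0,0,0]], "jaw": [0,0]}}

```text
time: 10.22
tool_pos: [474.2, 111.8, 44.1]
tcp_rot: [-179.9, 0.0, 78.0]
ft_force: [-7.1, 1.4, 4.2]
finger_gap: -0.2
grip_force: 3.4
```

>>> {"name": "apply_moves", "arguments": {"angular": [[0,0,0],[0,0,0]], "travel": [[0.03,-0.006,0],[0,0,0]], "jaw": [0,0]}}

```text
time: 10.48
tool_pos: [474.5, 111.8, 43.8]
tcp_rot: [-179.8, 0.0, 78.0]
ft_force: [-12.1, 2.4, 6.9]
finger_gap: -0.2
grip_force: 5.5
```

```bash
python3 -c "
from h import *
st();pic('p5')"
```

```text
t 10.475 jig -14.5 -72.1 z 43.8 rot [-179.8    0.    78. ] Fjig [  0.2 -12.3   6.9]
```

View pics/p5.png

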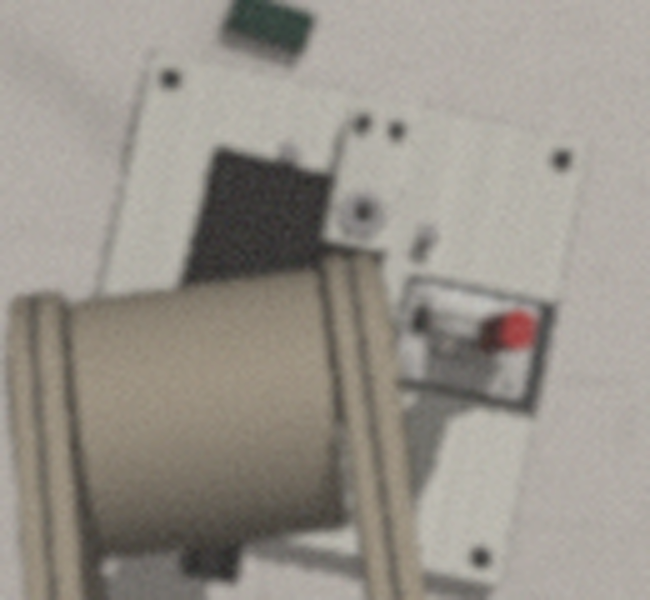

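The end pin gave a firm 12 N contact. Now I'll go round to the long edge and push along +x.

>>> {"name": "apply_moves", "arguments": {"angular": [[0,0,0],[0,0,0],[0,0,0],[0,0,0],[0,0,0],[0,0,0],[0,0,0],[0,0,0],[0,0,0],[0,0,0],[0,0,0],[0,0,0],[0,0,0],[0,0,0],[0,0,0]], "travel": [[-0.44,0.092,0],[0.104,0.495,0],[0.104,0.495,0],[0.104,0.495,0],[0.104,0.495,0],[0.41,-0.087,0],[0.41,-0.087,0],[0.41,-0.087,0],[0.41,-0.087,0],[0.41,-0.087,0],[-0.026,-0.122,0],[-0.026,-0.122,0],[-0.026,-0.122,0],[-0.026,-0.122,0],[0,0,0]], "jaw": [0,0,0,0,0,0,0,0,0,0,0,0,0,0,0]}}

```text
time: 12.4
tool_pos: [552.9, 157.0, 44.4]
tcp_rot: [180.0, 0.0, 77.9]
ft_force: [-0.0, -1.2, -0.7]
finger_gap: 0.4
grip_force: 0.0
```

```bash
python3 -c "
from h import *
st()"
```

```text
t 12.4 jig -74.9 -4.5 z 44.4 rot [180.    0.   77.9] Fjig [ 1.1  0.2 -0.7]
```

>>> {"name": "apply_moves", "arguments": {"angular": [[0,0,0],[0,0,0],[0,0,0],[0,0,0],[0,0,0]], "travel": [[-0.02,-0.098,0],[-0.02,-0.098,0],[-0.01,-0.049,0],[-0.01,-0.049,0],[0,0,0]], "jaw": [0,0,0,0,0]}}

```text
time: 13.02
tool_pos: [550.7, 145.4, 44.2]
tcp_rot: [-180.0, 0.0, 78.0]
ft_force: [-0.7, 0.8, -0.4]
finger_gap: -0.2
grip_force: 0.6
```

>>> {"name": "apply_moves", "arguments": {"angular": [[0,0,0],[0,0,0],[0,0,0]], "travel": [[-0.01,-0.049,0],[-0.01,-0.049,0],[0,0,0]], "jaw": [0,0,0]}}

```text
time: 13.4
tool_pos: [550.0, 141.5, 44.3]
tcp_rot: [180.0, 0.0, 78.0]
ft_force: [-0.8, 1.2, -0.6]
finger_gap: -0.3
grip_force: 0.5
```

>>> {"name": "apply_moves", "arguments": {"angular": [[0,0,0],[0,0,0]], "travel": [[-0.008,-0.037,0],[0,0,0]], "jaw": [0,0]}}

```text
time: 13.65
tool_pos: [550.0, 140.7, 44.5]
tcp_rot: [180.0, -0.1, 78.0]
ft_force: [1.1, 4.3, -1.5]
finger_gap: 0.1
grip_force: 2.4
```

>>> {"name": "apply_moves", "arguments": {"angular": [[0,0,0],[0,0,0]], "travel": [[-0.008,-0.037,0],[0,0,0]], "jaw": [0,0]}}

```text
time: 13.9
tool_pos: [550.0, 140.3, 44.8]
tcp_rot: [179.9, -0.2, 78.0]
ft_force: [0.7, 10.6, -1.5]
finger_gap: 0.1
grip_force: 5.0
```

Contact on the pin pair at 10.6 N. I'll re-seat along +y in line with the end pin, then press +x once more.

>>> {"name": "apply_moves", "arguments": {"angular": [[0,0,0],[0,0,0],[0,0,0],[0,0,0],[0,0,0],[0,0,0],[0,0,0],[0,0,0],[0,0,0],[0,0,0],[0,0,0],[0,0,0],[0,0,0]], "travel": [[0.1,0.49,0],[-0.42,0.088,0],[-0.42,0.088,0],[-0.42,0.088,0],[-0.42,0.088,0],[-0.42,0.088,0],[-0.09,-0.46,0],[-0.09,-0.46,0],[-0.09,-0.46,0],[0.11,-0.023,0],[0.11,-0.023,0],[0.11,-0.023,0],[0,0,0]], "jaw": [0,0,0,0,0,0,0,0,0,0,0,0,0]}}

```text
time: 15.52
tool_pos: [472.3, 118.2, 44.4]
tcp_rot: [180.0, -0.0, 78.0]
ft_force: [-0.2, -0.5, 0.6]
finger_gap: -0.1
grip_force: 0.0
```

```bash
python3 -c "
from h import *
st()"
```

```text
t 15.525 jig -20.3 -75.5 z 44.4 rot [180.  -0.  78.] Fjig [ 0.5 -0.1  0.6]
```

>>> {"name": "apply_moves", "arguments": {"angular": [[0,0,0],[0,0,0],[0,0,0]], "travel": [[0.037,-0.008,0],[0.037,-0.008,0],[0,0,0]], "jaw": [0,0,0]}}

```text
time: 15.9
tool_pos: [474.8, 117.4, 44.3]
tcp_rot: [180.0, -0.0, 78.0]
ft_force: [-0.2, 0.9, 0.6]
finger_gap: -0.1
grip_force: 0.0
```

>>> {"name": "apply_moves", "arguments": {"angular": [[0,0,0],[0,0,0]], "travel": [[0.037,-0.008,0],[0,0,0]], "jaw": [0,0]}}

```text
time: 16.15
tool_pos: [475.6, 117.2, 44.1]
tcp_rot: [-179.9, 0.0, 78.0]
ft_force: [-3.6, 2.1, 2.5]
finger_gap: -0.1
grip_force: 2.1
```

>>> {"name": "apply_moves", "arguments": {"angular": [[0,0,0],[0,0,0]], "travel": [[0.025,-0.005,0],[0,0,0]], "jaw": [0,0]}}

```text
time: 16.4
tool_pos: [475.9, 117.2, 44.0]
tcp_rot: [-179.8, 0.0, 78.0]
ft_force: [-7.2, 2.4, 6.2]
finger_gap: 0.0
grip_force: 4.3
```

>>> {"name": "apply_moves", "arguments": {"angular": [[0,0,0],[0,0,0],[0,0,0],[0,0,0],[0,0,0],[0,0,0],[0,0,0],[0,0,0],[0,0,0],[0,0,0],[0,0,0],[0,0,0],[0,0,0],[0,0,0]], "travel": [[-0.44,0.092,0],[0.1,0.49,0],[0.1,0.49,0],[0.1,0.49,0],[0.42,-0.088,0],[0.42,-0.088,0],[0.42,-0.088,0],[0.42,-0.088,0],[0.42,-0.088,0],[-0.026,-0.122,0],[-0.026,-0.122,0],[-0.026,-0.122,0],[-0.013,-0.061,0],[0,0,0]], "jaw": [0,0,0,0,0,0,0,0,0,0,0,0,0,0]}}

```text
time: 18.15
tool_pos: [551.8, 144.5, 44.4]
tcp_rot: [180.0, -0.0, 77.9]
ft_force: [-0.1, 0.1, 0.9]
finger_gap: -0.1
grip_force: 0.0
```

```bash
python3 -c "
from h import *
st()"
```

```text
t 18.15 jig -62.3 -3.1 z 44.4 rot [180.   -0.   77.9] Fjig [-0.  -0.1  0.9]
```

>>> {"name": "apply_moves", "arguments": {"angular": [[0,0,0],[0,0,0],[0,0,0]], "travel": [[-0.01,-0.049,0],[-0.01,-0.049,0],[0,0,0]], "jaw": [0,0,0]}}

```text
time: 18.52
tool_pos: [551.2, 140.8, 44.3]
tcp_rot: [180.0, -0.0, 78.0]
ft_force: [0.2, 0.8, 0.5]
finger_gap: -0.1
grip_force: 0.4
```

>>> {"name": "apply_moves", "arguments": {"angular": [[0,0,0],[0,0,0]], "travel": [[-0.01,-0.049,0],[0,0,0]], "jaw": [0,0]}}

```text
time: 18.77
tool_pos: [551.2, 140.0, 44.6]
tcp_rot: [180.0, -0.1, 78.0]
ft_force: [1.8, 8.0, -1.6]
finger_gap: -0.1
grip_force: 3.7
```

```bash
python3 -c "
from h import *
st()"
```

```text
t 18.775 jig -57.9 -2.8 z 44.6 rot [ 1.8e+02 -1.0e-01  7.8e+01] Fjig [-8.2  0.1 -1.6]
```

Both edges are seated, with repeat contacts at the same positions. I'll retract, move over the handle, and check the blank's pose numerically.

>>> {"name": "apply_moves", "arguments": {"angular": [[0,0,0],[0,0,0],[0,0,0],[0,0,0],[0,0,0],[0,0,0],[0,0,0],[0,0,0],[0,0,0],[0,0,0],[0,0,0]], "travel": [[0.1,0.49,0],[0,0,0.98],[0,0,0.98],[0,0,0.98],[0,0,0.98],[0,0,0.98],[-0.165,-0.87,0],[-0.165,-0.87,0],[-0.165,-0.87,0],[-0.165,-0.87,0],[0,0,0]], "jaw": [0,0,0,0,0,0,0,0,0,0,0]}}

```text
time: 20.15
tool_pos: [528.3, 17.8, 240.4]
tcp_rot: [180.0, 0.0, 77.8]
ft_force: [0.9, 0.5, 0.2]
finger_gap: 0.4
grip_force: 0.0
```

Run:
```python
from h import *
st()
T=r.snapshot("top"); a=T["color"]; cv2.imwrite("pics/t6.png",a[:,:,::-1])
g=a.max(2).astype(float)
# sample brightness profiles in jig frame at z=24 plane across expected edges
def prof(pts): 
    p=proj(T,wld(J,pts)); return [int(cv2.remap(g.astype(np.float32),np.float32([[q[0]]]),np.float32([[q[1]]]),1)[0,0]) for q in p]
for y in(-50,-30,-10,15,40): print("left edge y",y,[(x,v) for x,v in zip(range(-57,-35,2),prof([(x,y,24) for x in range(-57,-35,2)]))])
for y in(-25,-10,10,25): print("right y",y,[(x,v) for x,v in zip(range(35,57,2),prof([(x,y,24) for x in range(35,57,2)]))])
for x in(-40,-10,): print("top x",x,[(y,v) for y,v in zip(range(55,77,2),prof([(x,y,24) for y in range(55,77,2)]))])
```

```text
t 20.15 jig 66.4 -0.0 z 240.4 rot [180.    0.   77.8] Fjig [-0.7  0.7  0.2]
left edge y -50 [(-57, 116), (-55, 115), (-53, 116), (-51, 116), (-49, 110), (-47, 94), (-45, 70), (-43, 42), (-41, 32), (-39, 38), (-37, 58)]
left edge y -30 [(-57, 117), (-55, 116), (-53, 116), (-51, 116), (-49, 106), (-47, 84), (-45, 56), (-43, 34), (-41, 30), (-39, 29), (-37, 29)]
left edge y -10 [(-57, 116), (-55, 117), (-53, 117), (-51, 112), (-49, 97), (-47, 72), (-45, 45), (-43, 31), (-41, 30), (-39, 32), (-37, 29)]
left edge y 15 [(-57, 119), (-55, 119), (-53, 117), (-51, 107), (-49, 86), (-47, 55), (-45, 35), (-43, 31), (-41, 29), (-39, 28), (-37, 27)]
left edge y 40 [(-57, 118), (-55, 118), (-53, 106), (-51, 83), (-49, 57), (-47, 39), (-45, 34), (-43, 30), (-41, 30), (-39, 29), (-37, 30)]
right y -25 [(35, 29), (37, 29), (39, 31), (41, 37), (43, 49), (45, 56), (47, 59), (49, 57), (51, 56), (53, 56), (55, 54)]
right y -10 [(35, 41), (37, 40), (39, 41), (41, 39), (43, 41), (45, 46), (47, 46), (49, 48), (51, 49), (53, 44), (55, 38)]
right y 10 [(35, 56), (37, 56), (39, 55), (41, 54), (43, 56), (45, 56), (47, 55), (49, 54), (51, 53), (53, 52), (55, 54)]
right y 25 [(35, 69), (37, 69), (39, 70), (41, 70), (43, 69), (45, 68), (47, 68), (49, 67), (51, 68), (53, 68), (55, 68)]
top x -40 [(55, 28), (57, 30), (59, 29), (61, 31), (63, 49), (65, 80), (67, 103), (69, 116), (71, 121), (73, 122), (75, 118)]
top x -10 [(55, 86), (57, 83), (59, 82), (61, 81), (63, 79), (65, 75), (67, 74), (69, 74), (71, 71), (73, 72), (75, 71)]
```

Run:
```python
from h import *
T=r.snapshot("top")
def edge(img,J,fn,ts,us,sub=1):
    g=cv2.imread(img).max(2).astype(np.float32); out=[]
    for t in ts:
        p=proj(T,wld(J,[fn(u,t) for u in us])).astype(np.float32)
        v=cv2.remap(g,p[:,:1],p[:,1:],1)[:,0]; v=np.convolve(v,np.ones(5)/5,'valid'); d=np.abs(np.diff(v)); k=d.argmax(); w=d[max(0,k-6):k+7]; uu=us[2:][max(0,k-6):k+7][:len(w)]
        out.append(round(float((uu[:len(w)]*w).sum()/w.sum())+.25,1))
    return out
L=lambda z:(lambda u,t:(u,t,z)); M=lambda z:(lambda u,t:(t,u,z))
u=np.arange(-108,-86,.5)
ys=list(range(-60,100,15))
print("plate left ",ys,edge("pics/top0.png",J,L(16),ys,u),edge("pics/t6.png",J,L(16),ys,u))
print("plate right",ys,edge("pics/top0.png",J,L(16),ys,np.arange(106,128,.5)))
xs=list(range(-80,110,20)); print("plate far",xs,edge("pics/top0.png",J,M(16),xs,np.arange(95,117,.5)))
ys=list(range(-55,60,10)); print("blank left",ys,edge("pics/t6.png",J,L(24),ys,np.arange(-58,-36,.5)))
xs=[-40,-35,-30,-15,-10,-5];print("blank far",xs,edge("pics/t6.png",J,M(24),xs,np.arange(54,76,.5)))
xs=[-35,-25,-15,-5,5,15];print("blank near",xs,edge("pics/t6.png",J,M(24),xs,np.arange(-76,-54,.5)))
```

```text
plate left  [-60, -45, -30, -15, 0, 15, 30, 45, 60, 75, 90] [-88.9, -88.6, -94.4, -95.4, -93.9, -94.6, -100.5, -93.8, -95.0, -95.0, -89.4] [-94.3, -94.2, -94.4, -95.3, -94.0, -94.5, -93.9, -93.8, -94.9, -94.8, -89.5]
plate right [-60, -45, -30, -15, 0, 15, 30, 45, 60, 75, 90] [113.6, 113.3, 119.6, 109.6, 116.3, 116.9, 119.6, 114.2, 115.2, 113.1, 109.4]
plate far [-80, -60, -40, -20, 0, 20, 40, 60, 80, 100] [99.1, 114.0, 113.1, 105.4, 97.5, 97.6, 110.6, 104.3, 104.3, 98.6]
blank left [-55, -45, -35, -25, -15, -5, 5, 15, 25, 35, 45, 55] [-45.2, -45.3, -45.4, -45.7, -47.1, -46.8, -48.3, -48.2, -50.4, -50.1, -49.9, -51.5]
blank far [-40, -35, -30, -15, -10, -5] [64.3, 64.6, 64.8, 59.1, 63.1, 71.9]
blank near [-35, -25, -15, -5, 5, 15] [-65.9, -56.6, -67.4, -68.8, -62.4, -69.3]
```

The profiles show the blank still turned about +0.057 rad. It wedged between pin 2 and the end pin, so it isn't home. I'll go back and push the long edge near pin 1.

>>> {"name": "apply_moves", "arguments": {"angular": [[0,0,0.03],[0,0,0],[0,0,0],[0,0,0],[0,0,0],[0,0,0],[0,0,0],[0,0,0],[0,0,0],[0,0,0],[0,0,0],[0,0,0],[0,0,0]], "travel": [[0.463,0.835,0],[0.463,0.835,0],[0.463,0.835,0],[0.463,0.835,0],[0,0,-0.98],[0,0,-0.98],[0,0,-0.98],[0,0,-0.98],[0,0,-0.98],[-0.026,-0.122,0],[-0.026,-0.122,0],[-0.01,-0.049,0],[0,0,0]], "jaw": [0,0,0,0,0,0,0,0,0,0,0,0,0]}}

```text
time: 21.88
tool_pos: [599.9, 141.2, 44.5]
tcp_rot: [180.0, -0.0, 78.2]
ft_force: [0.2, 0.1, 1.2]
finger_gap: -0.3
grip_force: 0.0
```

>>> {"name": "apply_moves", "arguments": {"angular": [[0,0,0],[0,0,0],[0,0,0],[0,0,0],[0,0,0]], "travel": [[-0.015,-0.049,0],[-0.015,-0.049,0],[-0.015,-0.049,0],[-0.015,-0.049,0],[0,0,0]], "jaw": [0,0,0,0,0]}}

```text
time: 22.5
tool_pos: [597.6, 133.0, 44.4]
tcp_rot: [180.0, -0.0, 78.2]
ft_force: [0.1, 0.5, -0.2]
finger_gap: 0.1
grip_force: 0.0
```

```bash
python3 -c "
from h import *
st()"
```

```text
t 22.5 jig -60.6 44.1 z 44.4 rot [180.   -0.   78.2] Fjig [-0.6  0.  -0.2]
```

>>> {"name": "apply_moves", "arguments": {"angular": [[0,0,0],[0,0,0],[0,0,0]], "travel": [[-0.012,-0.049,0],[-0.012,-0.049,0],[0,0,0]], "jaw": [0,0,0]}}

```text
time: 22.88
tool_pos: [596.7, 129.1, 44.4]
tcp_rot: [180.0, 0.0, 78.2]
ft_force: [0.2, 0.1, 0.5]
finger_gap: -0.2
grip_force: 0.3
```

>>> {"name": "apply_moves", "arguments": {"angular": [[0,0,0],[0,0,0]], "travel": [[-0.012,-0.049,0],[0,0,0]], "jaw": [0,0]}}

```text
time: 23.12
tool_pos: [596.7, 128.0, 44.7]
tcp_rot: [179.9, -0.1, 78.2]
ft_force: [2.7, 4.5, -0.1]
finger_gap: -0.2
grip_force: 2.5
```

>>> {"name": "apply_moves", "arguments": {"angular": [[0,0,0],[0,0,0]], "travel": [[-0.012,-0.049,0],[0,0,0]], "jaw": [0,0]}}

```text
time: 23.38
tool_pos: [597.0, 127.5, 45.3]
tcp_rot: [179.8, -0.2, 78.2]
ft_force: [5.1, 11.5, -0.2]
finger_gap: 0.2
grip_force: 5.8
```

```bash
python3 -c "
from h import *
st()"
```

```text
t 23.375 jig -55.0 44.6 z 45.3 rot [179.8  -0.2  78.2] Fjig [-12.3   2.6  -0.2]
```

>>> {"name": "apply_moves", "arguments": {"angular": [[0,0,0],[0,0,0],[0,0,0],[0,0,0],[0,0,0],[0,0,0],[0,0,0]], "travel": [[0.062,0.294,0],[-0.37,0.077,0],[-0.37,0.077,0],[-0.37,0.077,0],[-0.02,-0.098,0],[-0.02,-0.098,0],[0,0,0]], "jaw": [0,0,0,0,0,0,0]}}

```text
time: 24.25
tool_pos: [552.6, 138.0, 44.4]
tcp_rot: [180.0, 0.0, 78.2]
ft_force: [0.1, -0.0, 0.7]
finger_gap: 0.1
grip_force: 0.0
```

>>> {"name": "apply_moves", "arguments": {"angular": [[0,0,0],[0,0,0],[0,0,0]], "travel": [[-0.01,-0.049,0],[-0.01,-0.049,0],[0,0,0]], "jaw": [0,0,0]}}

```text
time: 24.62
tool_pos: [552.1, 137.1, 44.9]
tcp_rot: [179.9, -0.3, 78.2]
ft_force: [0.8, 13.7, -0.7]
finger_gap: -0.3
grip_force: 6.9
```

```bash
python3 -c "
from h import *
st()"
```

```text
t 24.625 jig -55.3 -1.2 z 44.9 rot [179.9  -0.3  78.2] Fjig [-13.6  -2.   -0.7]
```

Contacts at y=45 and y=0 now agree (-55.0 and -55.3), so the long edge is on both pins. Final +y seat, in line with the end pin.

>>> {"name": "apply_moves", "arguments": {"angular": [[0,0,0],[0,0,0],[0,0,0],[0,0,0],[0,0,0],[0,0,0],[0,0,0],[0,0,0],[0,0,0],[0,0,0],[0,0,0],[0,0,0]], "travel": [[0.1,0.49,0],[-0.44,0.092,0],[-0.44,0.092,0],[-0.44,0.092,0],[-0.44,0.092,0],[-0.44,0.092,0],[-0.09,-0.43,0],[-0.09,-0.43,0],[-0.09,-0.41,0],[0.11,-0.023,0],[0.11,-0.023,0],[0,0,0]], "jaw": [0,0,0,0,0,0,0,0,0,0,0,0]}}

```text
time: 26.12
tool_pos: [466.1, 120.0, 44.5]
tcp_rot: [180.0, -0.0, 78.2]
ft_force: [0.2, -0.6, -0.2]
finger_gap: 0.2
grip_force: 0.0
```

>>> {"name": "apply_moves", "arguments": {"angular": [[0,0,0],[0,0,0],[0,0,0],[0,0,0]], "travel": [[0.05,-0.01,0],[0.05,-0.01,0],[0.025,-0.005,0],[0,0,0]], "jaw": [0,0,0,0]}}

```text
time: 26.62
tool_pos: [470.3, 119.0, 44.3]
tcp_rot: [-180.0, 0.0, 78.2]
ft_force: [1.0, 1.7, 0.9]
finger_gap: -0.0
grip_force: 0.0
```

```bash
python3 -c "
from h import *
st()"
```

```text
t 26.625 jig -20.7 -77.6 z 44.3 rot [-180.     0.    78.2] Fjig [-1.8  0.6  0.9]
```

>>> {"name": "apply_moves", "arguments": {"angular": [[0,0,0],[0,0,0],[0,0,0],[0,0,0]], "travel": [[0.037,-0.008,0],[0.037,-0.008,0],[0.037,-0.008,0],[0,0,0]], "jaw": [0,0,0,0]}}

```text
time: 27.12
tool_pos: [474.9, 117.9, 44.3]
tcp_rot: [180.0, -0.0, 78.2]
ft_force: [-0.2, -0.2, 0.0]
finger_gap: -0.1
grip_force: 0.0
```

>>> {"name": "apply_moves", "arguments": {"angular": [[0,0,0],[0,0,0]], "travel": [[0.037,-0.008,0],[0,0,0]], "jaw": [0,0]}}

```text
time: 27.38
tool_pos: [476.0, 117.7, 44.2]
tcp_rot: [-180.0, 0.0, 78.2]
ft_force: [-1.9, 0.7, 2.4]
finger_gap: 0.2
grip_force: 1.1
```

>>> {"name": "apply_moves", "arguments": {"angular": [[0,0,0],[0,0,0]], "travel": [[0.037,-0.008,0],[0,0,0]], "jaw": [0,0]}}

```text
time: 27.62
tool_pos: [476.3, 117.6, 43.9]
tcp_rot: [-179.8, 0.0, 78.2]
ft_force: [-7.1, 1.3, 5.8]
finger_gap: -0.1
grip_force: 4.0
```

```bash
python3 -c "
from h import *
st()"
```

```text
t 27.625 jig -20.6 -71.4 z 43.9 rot [-179.8    0.    78.2] Fjig [ 0.2 -7.2  5.8]
```

>>> {"name": "apply_moves", "arguments": {"angular": [[0,0,0],[0,0,0],[0,0,0],[0,0,0],[0,0,0],[0,0,0],[0,0,0],[0,0,0],[0,0,0],[0,0,0]], "travel": [[-0.49,0.103,0],[0,0,0.98],[0,0,0.98],[0,0,0.98],[0,0,0.98],[0,0,0.98],[0.6,-0.85,0],[0.6,-0.85,0],[0.6,-0.85,0],[0,0,0]], "jaw": [0,0,0,0,0,0,0,0,0,0]}}

```text
time: 28.88
tool_pos: [531.2, 17.2, 240.1]
tcp_rot: [180.0, 0.0, 78.0]
ft_force: [-1.1, 0.8, 0.2]
finger_gap: -0.0
grip_force: 0.0
```

Run:
```python
from h import *
st()
T=r.snapshot("top"); cv2.imwrite("pics/t7.png",T["color"][:,:,::-1])
g=T["color"].max(2).astype(np.float32)
def cross(fn,ts,us,lv=72):
    o=[]
    for t in ts:
        p=proj(T,wld(J,[fn(u,t) for u in us])).astype(np.float32); v=cv2.remap(g,p[:,:1],p[:,1:],1)[:,0]
        i=np.where(np.diff(v<lv))[0]; o.append([float(us[k]) for k in i][:2])
    return o
ys=list(range(-50,60,10));print("left",cross(lambda u,t:(u,t,24),ys,np.arange(-58,-36,.5)))
xs=[-42,-38,-34,-30];print("far",cross(lambda u,t:(t,u,24),xs,np.arange(54,76,.5)))
xs=[-40,-30,-20,-10,0,10,20];print("near",cross(lambda u,t:(t,u,24),xs,np.arange(-76,-54,.5)))
```

```text
t 28.875 jig 66.4 2.9 z 240.1 rot [180.   0.  78.] Fjig [-0.5 -1.3  0.2]
left [[-45.5], [-46.0, -37.0], [-45.5], [-45.5], [-45.5], [-45.5], [-45.5], [-45.5], [-45.0], [-44.5], [-44.5]]
far [[64.5], [65.0], [65.0], [65.5]]
near [[-67.5], [-66.5], [-66.5], [-67.0], [], [-63.5, -61.5], []]
```

The blank is home: its left edge is parallel to the jig at -45 and its far edge is at 65. Now I'll lower to the handle and swing it over.

>>> {"name": "apply_moves", "arguments": {"angular": [[0,0,0],[0,0,0],[0,0,0],[0,0,0],[0,0,0],[0,0,0],[0,0,0],[0,0,0],[0,0,0],[0,0,0]], "travel": [[-0.07,0.015,-0.69],[0,0,-0.69],[0,0,-0.69],[0,0,0],[-0.051,-0.245,0],[-0.057,-0.272,-0.04],[-0.057,-0.272,-0.04],[-0.038,-0.181,-0.075],[-0.038,-0.181,-0.075],[0,0,0]], "jaw": [0,0,0,0,0,0,0,0,0,0]}}

```text
time: 30.18
tool_pos: [518.5, -26.7, 150.6]
tcp_rot: [179.8, -0.0, 78.2]
ft_force: [-0.5, 1.9, 3.0]
finger_gap: -0.1
grip_force: 1.3
```

```bash
cat >> h.py <<'E'
def red():
    o=[]
    for n in("top","side"):
        s=r.snapshot(n); a=s["color"].astype(int); m=(a[:,:,0]>1.8*a[:,:,1])&(a[:,:,0]>60); m=m[190:320,225:400] if n=="top" else m[200:320,225:370]
        y,x=np.where(m); off=(225,190 if n=="top" else 200)
        ex=[[round(p,1) for p in proj(s,wld(J,[(87+q*np.cos(.43+h),0,52+q*np.sin(.43+h)) for q in(66,)]))[0].tolist()] for h in(1.05,.7,.4,.1,0)]
        print(n,"red centroid",(x.mean()+off[0]).round(1) if len(x) else None,(y.mean()+off[1]).round(1) if len(x) else None,len(x),"exp for 1.05,.7,.4,.1,0:",ex)
E
python3 -c "
from h import *
st();red()"
```

```text
t 30.175 jig 112.0 -0.4 z 150.6 rot [179.8  -0.   78.2] Fjig [-1.8 -0.9  3. ]
top red centroid None None 0 exp for 1.05,.7,.4,.1,0: [[366.4, 256.5], [376.1, 258.7], [383.0, 260.6], [387.9, 262.1], [389.0, 262.5]]
side red centroid 290.2 253.8 200 exp for 1.05,.7,.4,.1,0: [[293.4, 245.8], [290.7, 253.0], [288.7, 261.6], [287.2, 271.7], [286.9, 275.3]]
```

The handle is turning as planned. Continuing the arc.

>>> {"name": "apply_moves", "arguments": {"angular": [[0,0,0],[0,0,0],[0,0,0],[0,0,0],[0,0,0],[0,0,0],[0,0,0]], "travel": [[-0.034,-0.164,-0.13],[-0.034,-0.164,-0.13],[-0.029,-0.139,-0.15],[-0.029,-0.139,-0.15],[-0.02,-0.094,-0.12],[-0.02,-0.094,-0.12],[0,0,0]], "jaw": [0,0,0,0,0,0,0]}}

```text
time: 31.15
tool_pos: [512.5, -59.0, 118.0]
tcp_rot: [179.8, 0.0, 78.2]
ft_force: [0.5, -1.6, 3.8]
finger_gap: 0.1
grip_force: 1.5
```

```bash
python3 -c "
from h import *
st();red()"
```

```text
t 31.15 jig 144.8 0.3 z 118.0 rot [179.8   0.   78.2] Fjig [1.5 0.9 3.8]
top red centroid None None 0 exp for 1.05,.7,.4,.1,0: [[366.4, 256.5], [376.1, 258.7], [383.0, 260.6], [387.9, 262.1], [389.0, 262.5]]
side red centroid 286.3 273.6 129 exp for 1.05,.7,.4,.1,0: [[293.4, 245.8], [290.7, 253.0], [288.7, 261.6], [287.2, 271.7], [286.9, 275.3]]
```

Nearly down. Now press down in steps.

>>> {"name": "apply_moves", "arguments": {"angular": [[0,0,0],[0,0,0],[0,0,0]], "travel": [[0,0,-0.05],[0,0,-0.05],[0,0,0]], "jaw": [0,0,0]}}

```text
time: 31.62
tool_pos: [512.8, -59.1, 116.1]
tcp_rot: [179.7, 0.1, 78.2]
ft_force: [-8.2, -1.9, 24.5]
finger_gap: 0.2
grip_force: 10.8
```

>>> {"name": "apply_moves", "arguments": {"angular": [[0,0,0],[0,0,0]], "travel": [[0,0,-0.05],[0,0,0]], "jaw": [0,0]}}

```text
time: 31.88
tool_pos: [513.0, -59.2, 115.7]
tcp_rot: [179.7, 0.1, 78.2]
ft_force: [-14.8, -1.8, 38.2]
finger_gap: 0.1
grip_force: 17.0
```

>>> {"name": "apply_moves", "arguments": {"angular": [[0,0,0],[0,0,0]], "travel": [[0,0,-0.04],[0,0,0]], "jaw": [0,0]}}

```text
time: 32.12
tool_pos: [513.2, -59.3, 115.4]
tcp_rot: [179.7, 0.1, 78.2]
ft_force: [-20.6, -1.4, 48.9]
finger_gap: -0.3
grip_force: 22.2
```

At the hard stop with 49 N. I'll retract and inspect.

>>> {"name": "apply_moves", "arguments": {"angular": [[0,0,0],[0,0,0],[0,0,0],[0,0,0],[0,0,0],[0,0,0],[0,0,0],[0,0,0],[0,0,0],[0,0,0],[0,0,0]], "travel": [[0,0,0.2],[0,0,0.6],[0,0,0.9],[0,0,0.9],[0,0,0.9],[0,0,0.9],[-0.3,-0.9,0],[-0.3,-0.9,0],[-0.3,-0.9,0],[-0.3,-0.9,0],[0,0,0]], "jaw": [0,0,0,0,0,0,0,0,0,0,0]}}

```text
time: 33.5
tool_pos: [462.0, -203.7, 284.4]
tcp_rot: [-180.0, 0.0, 78.0]
ft_force: [-0.0, -0.5, 0.0]
finger_gap: -0.4
grip_force: 0.0
```

Run:
```python
from h import *
st();red()
T=r.snapshot("top");S=r.snapshot("side")
g=T["color"].max(2).astype(np.float32)
def cross(fn,ts,us,lv=72):
    o=[]
    for t in ts:
        p=proj(T,wld(J,[fn(u,t) for u in us])).astype(np.float32); v=cv2.remap(g,p[:,:1],p[:,1:],1)[:,0]
        o.append([float(us[k]) for k in np.where(np.diff(v<lv))[0]][:2])
    return o
print("left",cross(lambda u,t:(u,t,24),range(-50,60,10),np.arange(-58,-36,.5)))
print("far",cross(lambda u,t:(t,u,24),[-42,-38,-34,-30],np.arange(54,76,.5)))
a=cv2.resize(T["color"][190:310,270:400,::-1],None,fx=3,fy=3,interpolation=2); b=cv2.resize(S["color"][220:320,235:370,::-1],None,fx=3,fy=3,interpolation=2)
b=cv2.copyMakeBorder(b,0,60,0,5,0); cv2.imwrite("pics/fin.png",cv2.convertScaleAbs(np.hstack([a,b]),alpha=1.3,beta=10))
```

```text
t 33.5 jig 296.9 -19.4 z 284.4 rot [-180.    0.   78.] Fjig [0.5 0.1 0. ]
top red centroid 386.6 261.6 140 exp for 1.05,.7,.4,.1,0: [[366.4, 256.5], [376.1, 258.7], [383.0, 260.6], [387.9, 262.1], [389.0, 262.5]]
side red centroid 286.5 274.2 126 exp for 1.05,.7,.4,.1,0: [[293.4, 245.8], [290.7, 253.0], [288.7, 261.6], [287.2, 271.7], [286.9, 275.3]]
left [[-45.5], [-45.5, -37.0], [-45.5], [-45.5], [-45.0], [-45.5], [-45.5], [-45.0], [-45.0], [-44.5], [-44.5]]
far [[64.5], [65.0], [65.0], [65.0]]
```

View pics/fin.png

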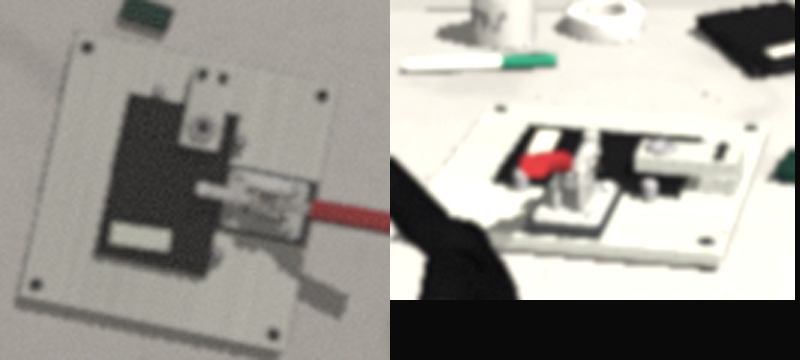

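The final view shows the clamp arm down on the blank near its long edge, with its pad at about (207,188). The red handle lies down to the right at (350,212). The blank's edges are on the pins, and the bystanders in view have not moved.

```bash
python3 -c "
from bench import r
print(r.hand_in())"
```

```text
the job is handed in; nothing more can be done
None
```

I pushed the blank home against the pin pair and the end pin, then swung the red clamp handle down to its stop (49 N press), and handed the job in at about 33.5 s; no verdict was returned.

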